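# Set the root gap in a weld fit-up jig

## Task

Get the fit-up jig ready for tacking: with a fingertip push the loose dark steel plate lengthwise along its fence until its end sits square and home against the end stop, then roll the knurled black wheel under a fingertip, as many strokes as it takes, until the red pointer on the carriage lines up with the black line of the yellow gauge slide. Nothing is gripped or lifted; move the carriage only by the wheel, leave the gauge slide as it is set, and leave the things lying round the jig alone.

Things in the scene. Friction and masses are not known exactly. Their poses are not given: they have to be found in the camera images.
- jig: grey cast fit-up jig bolted to the bench, 177 x 158 mm, 75 mm high; origin at its underside, z up (offsets in mm in this frame). A brown 140 x 30 x 6 mm bar is clamped on its fixed block at the +y side, root edge at y 22, top at z 64. A carriage at the -y side slides to +y, toward that bar, when the wheel is rolled
- carriage: steel carriage, slides along the jig's y, 0 to 26.5 mm; axes as the jig's, origin on the jig's when fully back (as at the start). In its frame: deck top z 58, x -45 to 50; fence along x, face at y -44, with two dogs over it (up to z 79, reaching y -35.5) at x -32 and 22; end stop, 7.5 mm high, face at x 40, y -47 to -13
- plate: loose dark steel plate 96 (its y) x 36 (its x) x 6 mm, flat on the carriage deck with its long side along the fence (jig's x), underside z 58; origin at the centre of its underside. Starts 10 to 22 mm short of the end stop; its near (-x) end juts out beyond the deck, 48 mm over the base. Pushed there toward +x it slides with about 1 N. Home, its origin is at x -8, y -26 in the carriage's frame
- wheel: knurled black rubber wheel, radius 26, 20 mm wide, origin at its centre: x 82, y -35, z 38 in the jig's frame; axle along the jig's x, cheeks beside it up to z 52. Rolling its top to the jig's +y drives the carriage to +y, 1 mm per 3.25 mm of rim (8 mm per rad); rolling back opens again. Turns with 2 to 4 N at the rim, stays where left; firm tread, grips a fingertip pressed on it with 5 to 10 N
- pointer (a point): middle of the red pointer tip, 3 mm wide, on the carriage's rod, 65 mm above the bench; moves along the jig's y with the carriage
- mark (a point): middle of the black line across the yellow gauge slide (14 x 12 x 6 mm) beside the pointer's path, 65 mm above the bench; set in advance 16 to 25 mm ahead (jig's +y) of the pointer's start. Pointer and mark are level when their jig-frame y is equal; they stay 12 mm apart in x. Its axes are the jig's
- ring: bystander: bright turned spacer ring, 42 mm wide, 16 mm high, origin under its centre
- clamp_nut: bystander: dark flanged nut, 46 mm wide, 22 mm high, origin under its centre
- stone: bystander: slim light metal soapstone holder, 122 (its y) x 12 x 8 mm, lying on the bench in front of the jig, origin under its centre

How it is judged:
By the outcome, as a careful person would: the job done as asked, in the order asked, and still so for the second after the job is handed in, with the robot touching nothing.
It also fails if it takes over 51 s, if anything falls off the work surface, if the arm or the gripper's body presses on something with over 40 N, if the wrist force passes 120 N, or if a joint passes its speed limit or range.

## Robot

A 6-joint arm with a two-finger parallel gripper is mounted at the origin on the work surface; the furniture and walls round the work are solid. World frame = base frame: x ahead of the robot, y to its left, z up, the work surface at z = 0. Lengths are in mm, angles in rad, forces in N, time in s.
With the tool pointing down it reaches from about 375 to 900 mm from the base axis. Payload 3.1 kg.
Tool frame: the origin (TCP) lies at the very end of the fingers, on their centre line; the grasp point (between the pads) lies 19 mm behind it; z points along the fingers, y is the direction in which the jaws open and shut (so a half turn about z gives the same grasp; the last joint's range is limited). The gripper opens to 87 mm and grips with 3 to 60 N. Pads are 19 mm wide; open, the fingers measure 117 mm over their backs; the gripper's body (75 mm by 190 mm) begins 51 mm behind the grasp point.
Start: joints at [-1.46, 0.527, 1.433, -0, 1.181, -0.178], TCP at [178.624, -598.907, 222.548] pointing down, gripper open.
Joint ranges: [-3.08, 3.08], [-0.75, 2.2], [0.22, 2.44], [-1.43, 4.57], [0, 2.65], [-2.85, 2.85]. Speed limits (rad/s): [2.79, 2.79, 3.14, 3.14, 3.14, 3.14].

## Interface

Orientations are given as a rotation vector (axis times angle).
In Python, from bench import r, optics gives the robot as it stands. The module is installed in compiled form; this text tells all that it offers.
- The arm moves only by the tool play_rows, never from a script. Its argument "targets" is a list that holds one entry, the list of rows, each a list of 7 numbers: the turn, a rotation vector about the tool's x, y, z in rad, then the shift along the tool's x, y, z in mm, then the finger opening in mm, from 0 to 87. A call has exactly 10 rows; each row is the pose to reach, as a shift and turn from the pose commanded when the call began, along the tool's axes at that moment; what a row does not reach only later rows make up. A row lasts 1/10 s, in which the tool goes at most 50 mm and 8.59 degrees, less where a joint would pass 70% of its speed; a pose out of reach is approached as far as the arm can. A call with a gripper value outside its range is refused whole. The fingers move at their own pace and stop on an object; "force" is the grip in N (left out, the last holds). Time passes only in rows, so rows that repeat a pose let the fingers close, or fill a call up. It gives the time, the measured TCP pose, the force and the opening at its end, in the units of the state.
- r.observe(): the state, without advancing time (a new reading comes with each control period).
- optics.grab_frame(name): name is "side" or "top" or "wrist"; returns the picture (384x512x3 uint8, red, green, blue); there is no depth.
- optics.camera_info(name): a dict with "K" (3x3 intrinsics, pixels), "T" (4x4, takes a point from camera to world coordinates); the wrist camera has in their place "hand_eye" (4x4, takes a point from camera to tool coordinates, whose origin is the TCP and whose axes are the flange's). Camera axes: x right, y up, looking along -z (the intrinsics and any distortion apply to the point x, -y, -z); pixel columns grow to the right and rows downward; lengths in mm; the calibration is good to about 2 mm. The wrist camera is an equidistant fisheye: a pixel r from the principal point sees the ray r / f radians off the axis. A picture is of the moment at which its call begins: read the wrist's pose just before it. camera_info takes no time and is no camera call.
- r.job_done(): hands the job in, once; it reports no verdict.
The state is a dict: "clock": time; "joint_positions": joint angles; "joint_vel": joint speeds; "tau": joint torques, N m; "tcp_pos": TCP position; "orientation": TCP orientation; "ft_force": force on the tool from outside, world axes, zero at the start; "moment": the same for the moment, N m; "gripper_width": opening from 0.0 (shut) to 1.0 (fully open).
Only numpy, scipy, OpenCV 4.12 (cv2) and the standard library are available. Lean on these libraries where they do the work, as an engineer would, in place of code of your own. Each camera call takes 0.05 s, during which the arm holds its last target.

## Working session

There is one attempt and no reset: what is moved stays moved. The work goes in short steps, Python scripts to look and compute and a tool call to move; the robot and the scene stay as the last step left them, time stands still between calls to the robot, and variables do not carry over. Pictures are saved under pics/ and viewed, and the job is handed in when it is done.

Besides the shell and the picture viewer there is one more tool, called after ">>>" by a JSON object that holds its "op" and its "data". play_rows: Moves the arm, as the interface text tells. Its arguments: {"type":"object","properties":{"targets":{"type":"array","items":{"type":"array","items":{"type":"array","items":{"type":"number"}}}},"force":{"type":"number"}},"required":["targets"]}

```bash
mkdir -p pics
python3 - <<'E'
from bench import r, optics
import cv2
print(r.observe())
for n in ("side","top","wrist"):
    i=optics.camera_info(n); print(n,i)
    cv2.imwrite(f"pics/{n}0.png",optics.grab_frame(n)[:,:,::-1])
E
```

```text
{'clock': 0.0, 'joint_positions': array([-1.45951633e+00,  5.28449599e-01,  1.43390657e+00,  8.49581144e-06,
        1.18136229e+00, -1.78500183e-01]), 'joint_vel': array([-0.00079883,  0.00075455, -0.00046646, -0.00140733, -0.00077681,
        0.00124186]), 'tau': array([-8.92316293e-04, -4.40043104e+01, -1.76594013e+01,  6.34066109e-02,
        5.82757720e-02, -1.55392790e-04]), 'tcp_pos': array([ 178.53717335, -598.20079291,  221.58043986]), 'orientation': array([-3.10657301e+00, -4.53282937e-01, -1.24459277e-04]), 'ft_force': array([-0.02323426,  0.39128914, -0.0323419 ]), 'moment': array([-0.02188031,  0.03471342, -0.04984999]), 'gripper_width': 0.9963787039009997}
side {'K': array([[392.92742738,   0.        , 253.60997364],
       [  0.        , 392.92742738, 185.93871375],
       [  0.        ,   0.        ,   1.        ]]), 'T': array([[ 8.13728856e-01, -4.56149659e-01,  3.60239972e-01,
         7.28547323e+02],
       [ 5.81105477e-01,  6.52008023e-01, -4.87033841e-01,
        -9.62225870e+01],
       [-1.27190317e-02,  6.05650911e-01,  7.95628808e-01,
         7.30237673e+
[... 424 characters left out ...]
5e+02],
       [ 8.45394448e-03,  5.43113397e-02,  9.98488262e-01,
         9.20230339e+02],
       [ 0.00000000e+00,  0.00000000e+00,  0.00000000e+00,
         1.00000000e+00]])}
wrist {'K': array([[297.31863964,   0.        , 258.4425942 ],
       [  0.        , 297.31863964, 194.7199198 ],
       [  0.        ,   0.        ,   1.        ]]), 'hand_eye': array([[ 1.92110841e-04,  9.63727907e-01,  2.66886649e-01,
         7.23570563e+01],
       [ 9.99999867e-01, -3.12843559e-04,  4.09856596e-04,
        -1.99991183e-01],
       [ 4.78484009e-04,  2.66886535e-01, -9.63727839e-01,
        -1.61188294e+02],
       [ 0.00000000e+00,  0.00000000e+00,  0.00000000e+00,
         1.00000000e+00]])}
```

View pics/side0.png

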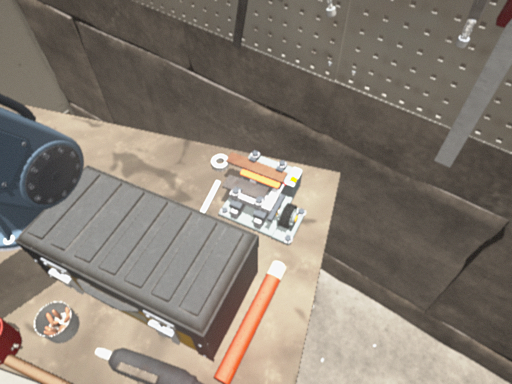

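View pics/top0.png

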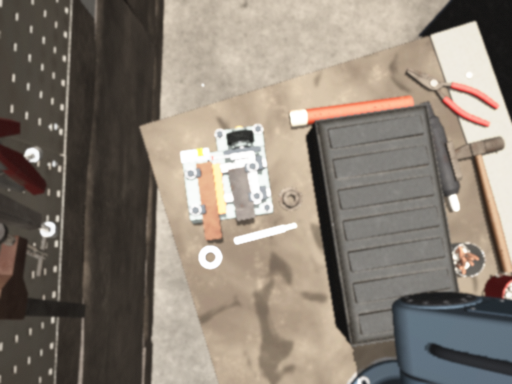

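View pics/wrist0.png

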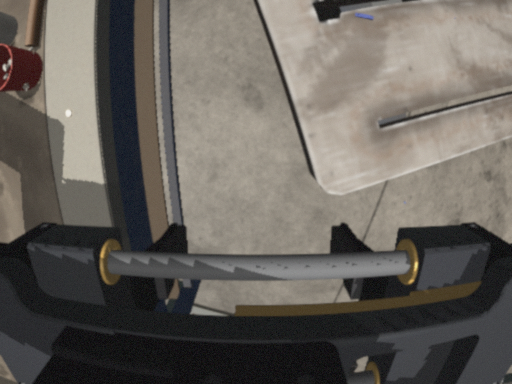

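```bash
cat > h.py <<'E'
import numpy as np, cv2
from bench import r, optics
from scipy.spatial.transform import Rotation as R
def ray(n,u,v):
    i=optics.camera_info(n);K=i["K"];T=i["T"]
    d=np.array([(u-K[0,2])/K[0,0],-(v-K[1,2])/K[1,1],-1.])
    return T[:3,3],T[:3,:3]@d
def atz(n,u,v,z):
    o,d=ray(n,u,v);return o+d*(z-o[2])/d[2]
def proj(n,p):
    i=optics.camera_info(n);K=i["K"];T=i["T"]
    c=T[:3,:3].T@(np.asarray(p,float)-T[:3,3])
    return np.array([K[0,2]+K[0,0]*c[0]/-c[2],K[1,2]-K[1,1]*c[1]/-c[2]])
def wrist_T(s):
    T=np.eye(4);T[:3,:3]=R.from_rotvec(s["orientation"]).as_matrix();T[:3,3]=s["tcp_pos"]
    return T@optics.camera_info("wrist")["hand_eye"]
def wproj(T,p):
    K=optics.camera_info("wrist")["K"]
    c=T[:3,:3].T@(np.asarray(p,float)-T[:3,3]);x,y,z=c[0],-c[1],-c[2]
    rr=np.hypot(x,y);th=np.arctan2(rr,z);return np.array([K[0,2]+K[0,0]*th*x/rr,K[1,2]+K[1,1]*th*y/rr])
def wray(T,u,v):
    K=optics.camera_info("wrist")["K"];a=(u-K[0,2])/K[0,0];b=(v-K[1,2])/K[1,1];th=np.hypot(a,b)
    d=np.array([np.sin(th)*a/th,-np.sin(th)*b/th,-np.cos(th)]);return T[:3,3],T[:3,:3]@d
def watz(T,u,v,z):
    o,d=wray(T,u,v);return o+d*(z-o[2])/d[2]
E
python3 - <<'E'
from h import *
im=cv2.imread("pics/top0.png");c=im[115:275,165:315];cv2.imwrite("pics/topz.png",cv2.resize(c,None,fx=5,fy=5,interpolation=cv2.INTER_CUBIC)[:600*2][:800])
c=im[115:230,170:285];cv2.imwrite("pics/topz.png",cv2.resize(c,(600,600),interpolation=cv2.INTER_CUBIC))
im=cv2.imread("pics/side0.png");c=im[140:250,195:325];cv2.imwrite("pics/sidez.png",cv2.resize(c,(709,600),interpolation=cv2.INTER_CUBIC))
for p in [(225,175),(145,125),(315,120),(430,105),(350,340)]: print(p,atz("top",*p,0),atz("top",*p,200))
E
```

```text
(225, 175) [448.58710217 334.33502828   0.        ] [429.85510628 323.74768702 200.        ]
(145, 125) [542.87514409 492.86888123   0.        ] [503.65087839 447.82628538 200.        ]
(315, 120) [560.77624917 160.94213161   0.        ] [517.66141296 188.03946328 200.        ]
(430, 105) [596.04784683 -64.91975387   0.        ] [545.26719128  11.26569758 200.        ]
(350, 340) [137.69478952  87.47012107   0.        ] [186.53116202 130.53563102 200.        ]
```

View pics/topz.png

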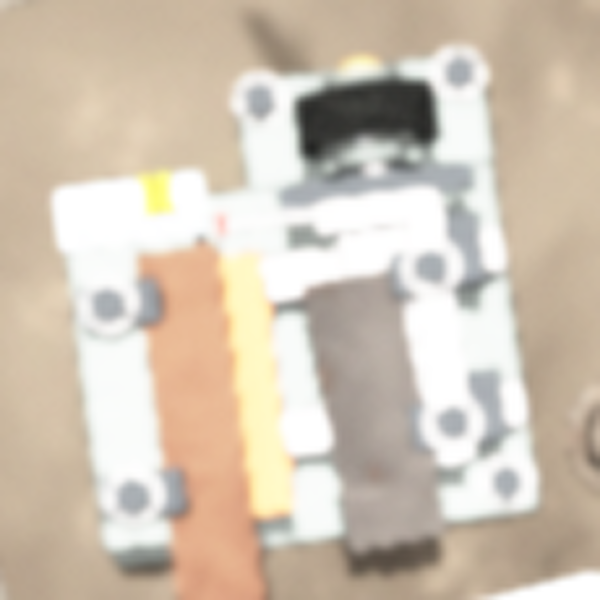

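View pics/sidez.png

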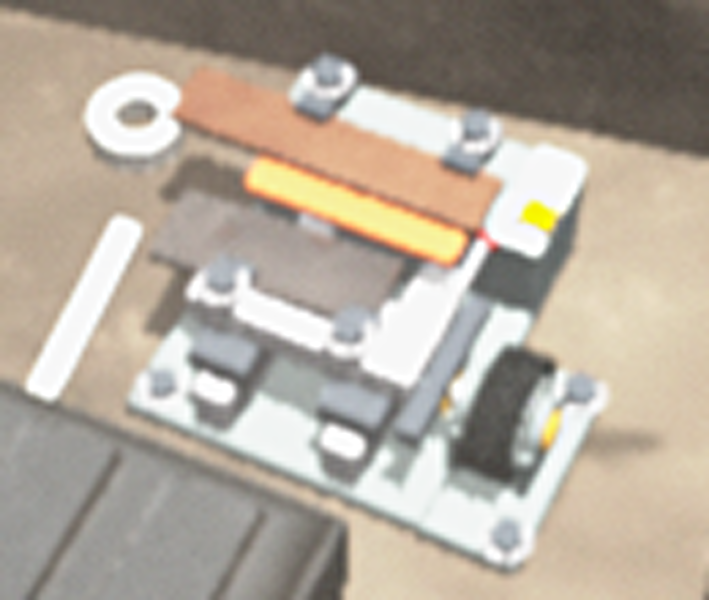

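Run:
```python
from h import *
s=600/115
t=lambda u,v,z:atz("top",170+u/s,115+v/s,z)
for n,p in dict(rootA=(219,255,64),rootB=(265,590,64),outA=(140,257,64),outB=(175,598,64),wheel=(367,120,60),pl=(308,290,64),plr=(405,275,64),plend1=(347,545,64),plend2=(440,540,64),ptr=(222,224,65),mark=(158,195,65)).items(): print(n,t(*p).round(1))
a=t(219,255,64)-t(265,590,64); print("yaw",np.degrees(np.arctan2(a[1],a[0])))
# toolbox corner height
from scipy.optimize import least_squares
f=lambda X:np.r_[proj("top",X)-(313,122),proj("side",X)-(258,238)]
g=least_squares(f,[540,180,150]);print(g.x,g.fun)
f=lambda X:np.r_[proj("top",X)-(430,103),proj("side",X)-(90,170)]
for uv in [(205,382),(20,235)]: print(atz("side",*uv,150))
print(s,)
```

```text
rootA [462.2 355.   64. ]
rootB [346.7 336.1  64. ]
outA [460.9 382.4  64. ]
outB [343.3 366.9  64. ]
wheel [511.4 304.9  60. ]
pl [450.8 323.9  64. ]
plr [456.8 290.4  64. ]
plend1 [362.8 308.2  64. ]
plend2 [365.3 276.2  64. ]
ptr [473.  354.2  65. ]
mark [482.5 376.7  65. ]
yaw 9.325158194403091
[529.3543483  182.17290136 130.72034684] [-0.1219934  -0.14041619 -0.19091134  0.02769786]
[605.06406707 -48.68844663 150.        ]
[199.7787596  -55.82331291 150.        ]
5.217391304347826
```

```bash
cat >> h.py <<'E'
def rows(p0,phi0,way,g=0):
    """way list of (x,y,z,phi_deg); prints rows from commanded start pose"""
    c,s=np.cos(np.radians(phi0)),np.sin(np.radians(phi0))
    for x,y,z,ph in way:
        d=np.array([x,y,z])-p0
        print([0,0,round(-np.radians(ph-phi0),3),round(d[0]*c+d[1]*s,1),round(d[0]*s-d[1]*c,1),round(-d[2],1),g],end=",")
    print()
E
python3 - <<'E'
from h import *
n=30;P=[(178.6,-598.9,222.5,16.6)]
a0=np.degrees(np.arctan2(-598.9,178.6));a1=np.degrees(np.arctan2(343.2,523.7))
for i in range(1,n+1):
    f=i/n;a=np.radians(a0+(a1-a0)*f);z=min(300,222.5+15*i)if i<24 else 300-20*(i-24)
    P.append((625.5*np.cos(a),625.5*np.sin(a),z,16.6+172.7*f))
for k in range(3):
    rows(np.array(P[10*k][:3]),P[10*k][3],P[10*k+1:10*k+11])
E
```

```text
[0, 0, np.float64(-0.1), np.float64(38.8), np.float64(-0.7), np.float64(-15.0), 0],[0, 0, np.float64(-0.201), np.float64(77.4), np.float64(-4.3), np.float64(-30.0), 0],[0, 0, np.float64(-0.301), np.float64(115.7), np.float64(-10.3), np.float64(-45.0), 0],[0, 0, np.float64(-0.402), np.float64(153.6), np.float64(-18.6), np.float64(-60.0), 0],[0, 0, np.float64(-0.502), np.float64(190.9), np.float64(-29.3), np.float64(-75.0), 0],[0, 0, np.float64(-0.603), np.float64(227.5), np.float64(-42.3), np.float64(-77.5), 0],[0, 0, np.float64(-0.703), np.float64(263.2), np.float64(-57.5), np.float64(-77.5), 0],[0, 0, np.float64(-0.804), np.float64(297.8), np.float64(-75.0), np.float64(-77.5), 0],[0, 0, np.float64(-0.904), np.float64(331.4), np.float64(-94.5), np.float64(-77.5), 0],[0, 0, np.float64(-1.005), np.float64(363.6), np.float64(-116.0), np.float64(-77.5), 0],
[0, 0, np.float64(-0.1), np.float64(36.4), np.float64(13.4), np.float64(-0.0), 0],[0, 0, np.float64(-0.201), np.float64(73.6), np.float64(24.6), np.float64(-0.0), 0],[0, 0, np.float64(-0.301), np.float64(111.3), np.float64(33.4), np.f
[... 766 characters left out ...]
64(-0.0), 0],[0, 0, np.float64(-0.301), np.float64(90.7), np.float64(72.7), np.float64(-0.0), 0],[0, 0, np.float64(-0.402), np.float64(123.8), np.float64(93.0), np.float64(-0.0), 0],[0, 0, np.float64(-0.502), np.float64(158.0), np.float64(111.3), np.float64(20.0), 0],[0, 0, np.float64(-0.603), np.float64(193.3), np.float64(127.3), np.float64(40.0), 0],[0, 0, np.float64(-0.703), np.float64(229.5), np.float64(141.2), np.float64(60.0), 0],[0, 0, np.float64(-0.804), np.float64(266.6), np.float64(152.8), np.float64(80.0), 0],[0, 0, np.float64(-0.904), np.float64(304.2), np.float64(162.1), np.float64(100.0), 0],[0, 0, np.float64(-1.005), np.float64(342.4), np.float64(169.0), np.float64(120.0), 0],
```

>>> {"op": "play_rows", "data": {"targets": [[[0,0,-0.1,39,-1,-15,0],[0,0,-0.2,77,-4,-30,0],[0,0,-0.3,116,-10,-45,0],[0,0,-0.4,154,-19,-60,0],[0,0,-0.5,191,-29,-75,0],[0,0,-0.6,227,-42,-78,0],[0,0,-0.7,263,-57,-78,0],[0,0,-0.8,298,-75,-78,0],[0,0,-0.9,331,-94,-78,0],[0,0,-1.0,364,-116,-78,0]]], "force": 30}}

```text
clock: 1.15
tcp_pos: [495.2, -382.6, 300.1]
orientation: [-2.507, -1.893, 0.0]
ft_force: [0.4, -0.3, 0.5]
gripper_width: 0.171
```

>>> {"op": "play_rows", "data": {"targets": [[[0,0,-0.1,36,13,0,0],[0,0,-0.2,74,25,0,0],[0,0,-0.3,111,33,0,0],[0,0,-0.4,150,40,0,0],[0,0,-0.5,188,44,0,0],[0,0,-0.6,227,46,0,0],[0,0,-0.7,266,45,0,0],[0,0,-0.8,304,42,0,0],[0,0,-0.9,343,36,0,0],[0,0,-1.0,381,28,0,0]]]}}

```text
clock: 2.15
tcp_pos: [626.9, -23.8, 300.1]
orientation: [-1.292, -2.863, 0.0]
ft_force: [0.5, 0.3, 0.3]
gripper_width: 0.006
```

>>> {"op": "play_rows", "data": {"targets": [[[0,0,-0.1,29,26,0,0],[0,0,-0.2,59,50,0,0],[0,0,-0.3,91,73,0,0],[0,0,-0.4,124,93,0,0],[0,0,-0.5,158,111,20,0],[0,0,-0.6,193,127,40,0],[0,0,-0.7,229,141,60,0],[0,0,-0.8,267,153,80,0],[0,0,-0.9,304,162,100,0],[0,0,-1.014,342,169,120,0]]]}}

```text
clock: 3.15
tcp_pos: [528.0, 344.5, 179.5]
orientation: [0.261, -3.131, -0.0]
ft_force: [0.5, 0.0, 0.2]
gripper_width: 0.007
```

Run:
```python
from h import *
import pickle
s=r.observe();print(s["tcp_pos"],s["orientation"])
T=wrist_T(s);im=optics.grab_frame("wrist")[:,:,::-1]
pickle.dump(T,open("T1.pkl","wb"));cv2.imwrite("pics/w1.png",im)
cv2.imwrite("pics/w1z.png",cv2.resize(im[60:260,120:390],(800,593),interpolation=cv2.INTER_CUBIC))
```

```text
[528.00475767 344.54795331 179.46064785] [ 2.61295225e-01 -3.13061582e+00 -2.45431889e-05]
```

View pics/w1.png

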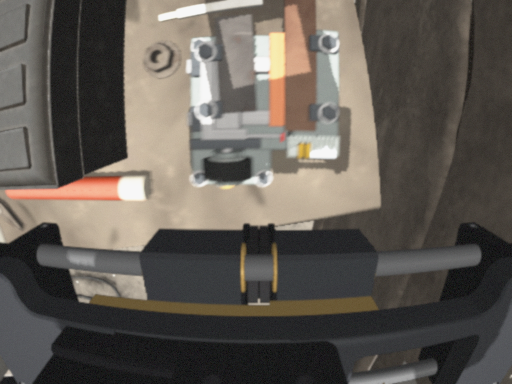

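View pics/w1z.png

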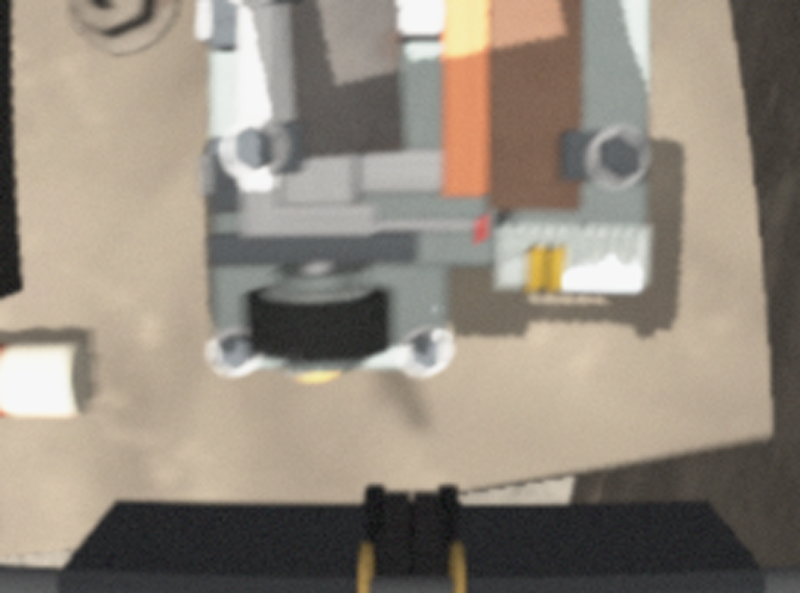

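Run:
```python
from h import *
import pickle
T=pickle.load(open("T1.pkl","rb"))
im=cv2.imread("pics/w1.png")
cv2.imwrite("pics/w1y.png",cv2.resize(im[0:130,180:350],None,fx=4.6,fy=4.6,interpolation=cv2.INTER_CUBIC))
q=lambda U,V,z:watz(T,120+U/2.963,60+V/2.965,z)
o=np.array([425,327,0])
for n,p in dict(rootA=(490,195,64),outA=(581,208,64),ptr=(482,228,65),mark=(547,268,65),wl=(249,320,38),wr=(388,320,38)).items(): print(n,q(*p).round(1))
a=watz(T,285,12,64);b=q(490,195,64);print(a,b,np.degrees(np.arctan2(*(b-a)[1::-1])))
for U,V in [(232,350),(425,350)]: print(q(U,V,8))
```

```text
rootA [461.5 358.9  64. ]
outA [460.1 388.1  64. ]
ptr [472.1 358.2  65. ]
mark [480.9 380.8  65. ]
wl [518.9 285.6  38. ]
wr [511.1 334.1  38. ]
[353.04359402 340.39390156  64.        ] [461.4757338  358.90221872  64.        ] 9.686482661626348
[538.22014078 275.78991201   8.        ]
[525.96232231 350.32191874   8.        ]
```

View pics/w1y.png

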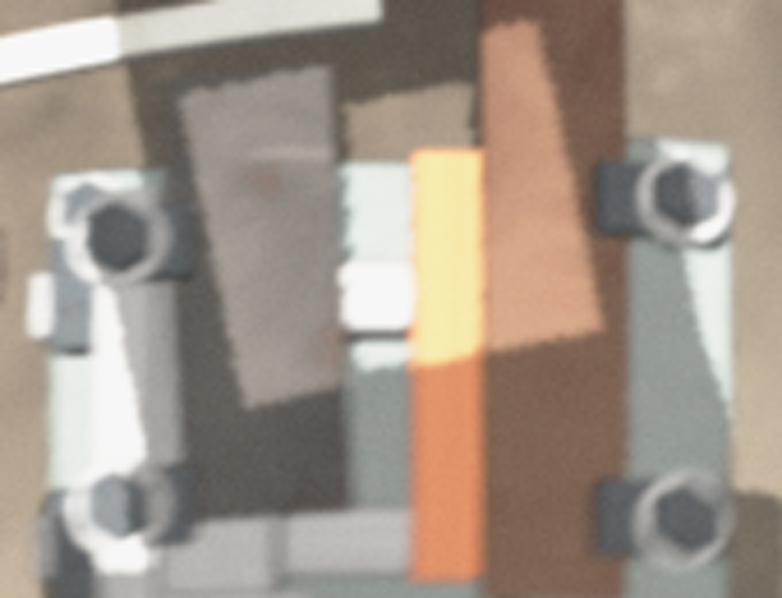

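Run:
```python
from h import *
s=709/130;s2=600/110
q=lambda U,V,z:atz("side",195+U/s,140+V/s2,z)
print("ptr",q(486,240,65),"mark",q(540,217,65),"rootA",q(497,215,64))
# bench look at tip in all fixed cams
st=r.observe();print(st["tcp_pos"])
for n in("top","side"):
    im=optics.grab_frame(n)[:,:,::-1];p=proj(n,st["tcp_pos"]);print(n,p)
    u,v=[int(x) for x in p];c=im[max(0,v-60):v+60,max(0,u-70):u+70];print(u-70,v-60)
    cv2.imwrite(f"pics/{n}1z.png",cv2.resize(c,None,fx=5,fy=5,interpolation=cv2.INTER_CUBIC))
```

```text
ptr [477.64687298 352.52873793  65.        ] mark [488.86527106 374.33158562  65.        ] rootA [474.06506008 366.17003728  64.        ]
[521.53909002 348.61863673 175.74604325]
top [211.5383807  118.36148721]
141 58
side [305.70578422 159.84436187]
235 99
```

View pics/side1z.png

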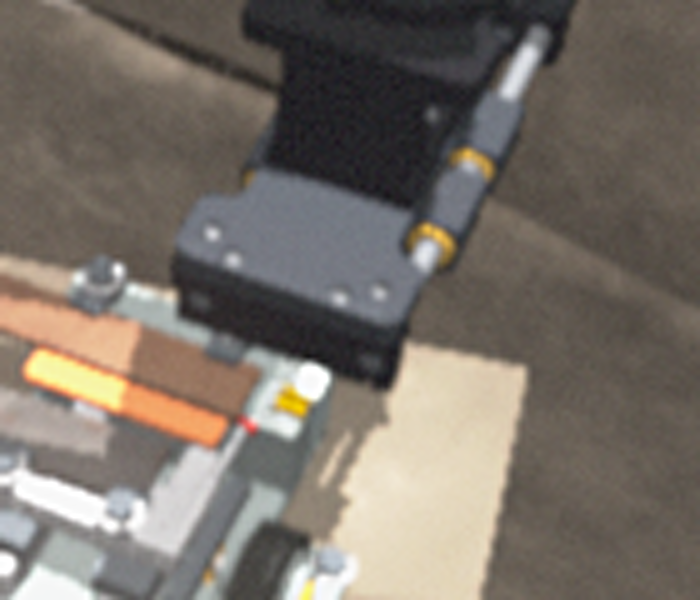

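View pics/top1z.png

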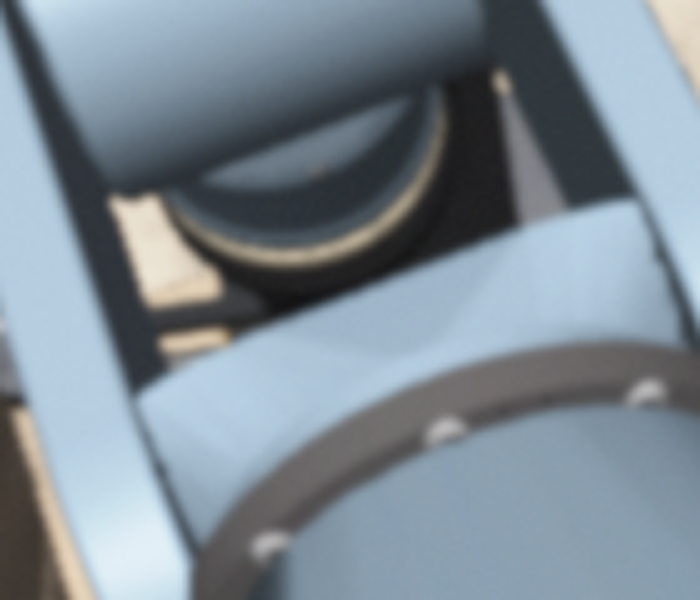

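Run:
```python
from h import *
import pickle
s=r.observe();print(s["tcp_pos"],s["orientation"],s["joint_vel"])
T=wrist_T(s);im=optics.grab_frame("wrist")[:,:,::-1]
pickle.dump(T,open("T2.pkl","wb"));cv2.imwrite("pics/w2.png",im)
cv2.imwrite("pics/w2z.png",cv2.resize(im[70:220,160:360],(800,600),interpolation=cv2.INTER_CUBIC))
cv2.imwrite("pics/w2y.png",cv2.resize(im[0:130,170:340],(784,600),interpolation=cv2.INTER_CUBIC))
```

```text
[525.8243047  344.59582169 178.45649835] [ 2.59782722e-01 -3.12604679e+00  2.42375925e-03] [-0.05333309 -0.02520287 -0.0466156  -0.02362525 -0.00378462  0.00712902]
```

View pics/w2z.png

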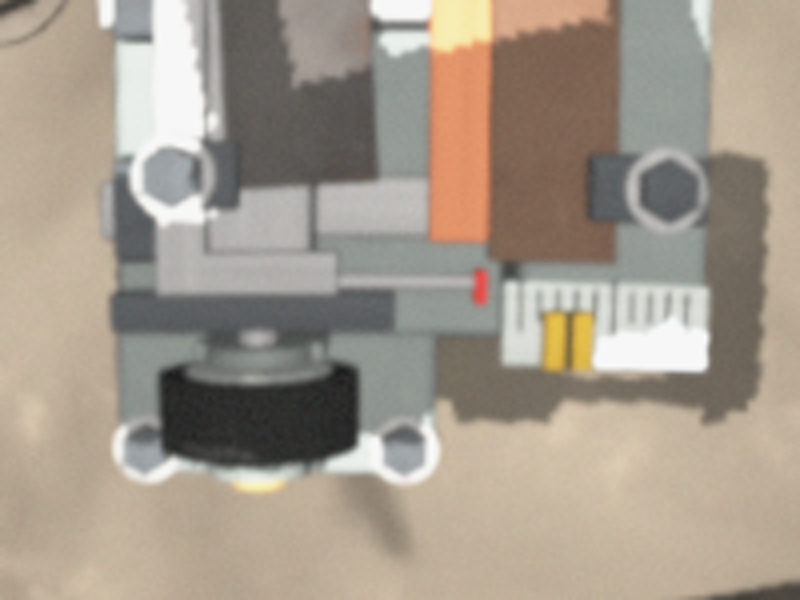

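View pics/w2y.png

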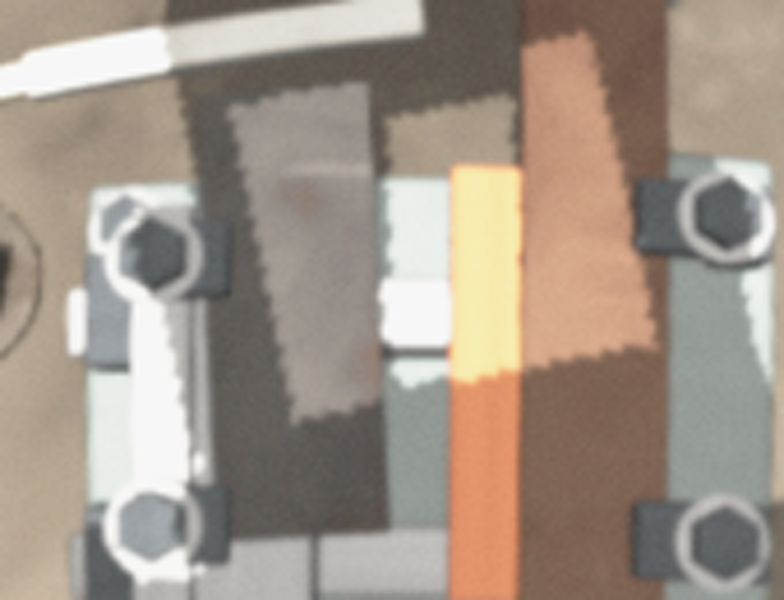

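Run:
```python
from h import *
import pickle
T=pickle.load(open("T2.pkl","rb"))
q=lambda U,V,z:watz(T,160+U/4,70+V/4,z)
y=lambda U,V,z:watz(T,170+U/4.612,V/4.615,z)
a=y(523,160,64);b=q(491,262,64);yaw=np.arctan2(*(b-a)[1::-1]);print("root",a,b,np.degrees(yaw))
a2=y(370,85,64);b2=q(376,182,64);print("plate edge",np.degrees(np.arctan2(*(b2-a2)[1::-1])),np.linalg.norm(b2-a2))
c,s_=np.cos(yaw),np.sin(yaw);Rm=np.array([[c,s_],[-s_,c]])
# origin by: root y=22, wheel
w=q(259,413,60);print("wheel top",w)
yj=22-(Rm@b[:2])[1]; 
print("origin y from wheel:", -35-(Rm@w[:2])[1],"root",yj,"origin x from wheel",82-(Rm@w[:2])[0])
O=np.array([82-(Rm@w[:2])[0],yj]);print("origin world",Rm.T@-O)
for n,p in dict(ptr=q(481,287,65),mark=q(569,342,65),plA=b2,plB=a2,plL=q(222,186,64),stop=q(260,252,65),nut=y(158,252,79),nut2=y(152,520,79),wl=q(160,410,40),wr=q(358,410,40),plBL=y(232,105,64)).items(): print(n,p.round(1),(Rm@p[:2]+O).round(1))
```

```text
root [373.67914379 342.50612724  64.        ] [468.14579933 357.90418264  64.        ] 9.25778931424009
plate edge 11.663132816551455 93.49105753957139
wheel top [513.28701235 309.71647756  60.        ]
origin y from wheel: -258.10632297579104 root -255.92853076147753 origin x from wheel -474.42737366629524
origin world [427.074773  328.9192667]
ptr [474.2 356.6  65. ] [51.  19.7]
mark [483.3 379.3  65. ] [63.6 40.6]
plA [454.3 328.6  64. ] [26.8 -4.7]
plB [362.8 309.7  64. ] [-66.6  -8.6]
plL [460.6 293.6  64. ] [ 27.4 -40.3]
stop [474.5 304.8  65. ] [ 42.9 -31.4]
nut [406.6 276.8  79. ] [-28.6 -48.1]
nut2 [458.4 284.1  79. ] [ 23.7 -49.2]
wl [520.9 282.2  40. ] [ 85.1 -61.2]
wr [512.7 333.2  40. ] [85.2 -9.5]
plBL [370.9 283.   64. ] [-62.9 -36.3]
```

```bash
cat >> h.py <<'E'
def acc(p,ph,turn,d):
    c,s=np.cos(np.radians(ph)),np.sin(np.radians(ph))
    p=np.array(p,float)+[d[0]*c+d[1]*s,d[0]*s-d[1]*c,-d[2]]
    return p,ph-np.degrees(turn)
J0=np.array([427.,328.]);JY=9.3
def j2w(x,y):
    c,s=np.cos(np.radians(JY)),np.sin(np.radians(JY));return np.array([J0[0]+c*x-s*y,J0[1]+s*x+c*y])
def w2j(p):
    c,s=np.cos(np.radians(JY)),np.sin(np.radians(JY));d=np.asarray(p)[:2]-J0;return np.array([c*d[0]+s*d[1],-s*d[0]+c*d[1]])
E
python3 - <<'E'
from h import *
p,ph=[178.624,-598.907,222.548],16.6
for t,d in [(-1,(364,-116,-78)),(-1,(381,28,0)),(-1.014,(342,169,120))]: p,ph=acc(p,ph,t,d)
print(p,ph,w2j(p))
s=r.observe();print(s["tcp_pos"],s["orientation"],np.degrees(2*np.arctan2(s["orientation"][1],s["orientation"][0])))
t=j2w(-92,-24);print(t)
rows(p,ph,[(t[0],t[1],180,189.3),(t[0],t[1],48,189.3)])
E
```

```text
[528.83929267 343.19013437 180.548     ] 189.2894794524301 [102.95547189  -1.4671479 ]
[527.93674688 343.70135199 179.74066817] [ 2.56712595e-01 -3.12974565e+00  1.69832790e-03] -170.62179692473677
[340.0877658  289.44791126]
[0, 0, np.float64(-0.0), np.float64(195.0), np.float64(-22.6), np.float64(0.5), 0],[0, 0, np.float64(-0.0), np.float64(195.0), np.float64(-22.6), np.float64(132.5), 0],
```

>>> {"op": "play_rows", "data": {"targets": [[[0,0,0,25,-3,0,0],[0,0,0,60,-8,0,0],[0,0,0,100,-12,0,0],[0,0,0,140,-17,10,0],[0,0,0,172,-21,25,0],[0,0,0,190,-23,50,0],[0,0,0,195,-23,80,0],[0,0,0,195,-23,108,0],[0,0,0,195,-23,125,0],[0,0,0,195,-23,132,0]]]}}

```text
clock: 4.35
tcp_pos: [341.4, 288.3, 47.9]
orientation: [-0.25, 3.131, -0.0]
ft_force: [0.0, 0.5, 0.1]
gripper_width: 0.005
```

>>> {"op": "play_rows", "data": {"targets": [[[0,0,0,0,0,0,0],[0,0,0,0,0,0,0],[0,0,0,0,0,0,0],[0,0,0,0,0,0,0],[0,0,0,0,0,0,0],[0,0,0,0,0,0,0],[0,0,0,0,0,0,0],[0,0,0,0,0,0,0],[0,0,0,0,0,0,0],[0,0,0,0,0,0,0]]]}}

```text
clock: 5.35
tcp_pos: [340.0, 289.0, 48.5]
orientation: [0.255, -3.131, 0.0]
ft_force: [-0.2, 0.3, -0.2]
gripper_width: 0.008
```

Run:
```python
from h import *
import pickle
s=r.observe();print(s["tcp_pos"],w2j(s["tcp_pos"]),s["ft_force"],s["joint_vel"])
T=wrist_T(s);im=optics.grab_frame("wrist")[:,:,::-1]
pickle.dump(T,open("T3.pkl","wb"));cv2.imwrite("pics/w3.png",im)
cv2.imwrite("pics/w3z.png",cv2.resize(im[100:300,130:390],(780,600),interpolation=cv2.INTER_CUBIC))
cv2.imwrite("pics/s3.png",cv2.resize(optics.grab_frame("side")[130:250,195:325,::-1],(650,600),interpolation=cv2.INTER_CUBIC))
```

```text
[340.00325307 289.0256239   48.50364352] [-92.15164512 -24.40307912] [-0.24010846  0.2734312  -0.15403941] [ 2.18391817e-03  3.05965191e-04 -2.25989009e-06  1.17091133e-03
 -4.94734304e-04 -1.15496728e-04]
```

View pics/w3.png

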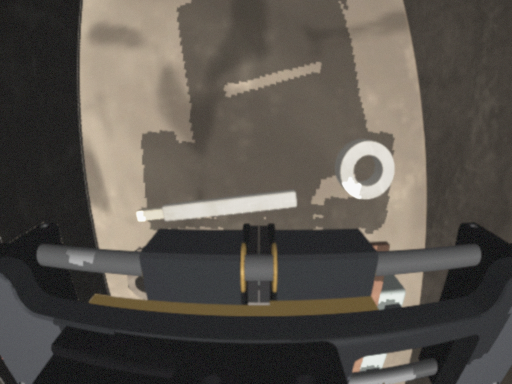

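View pics/s3.png

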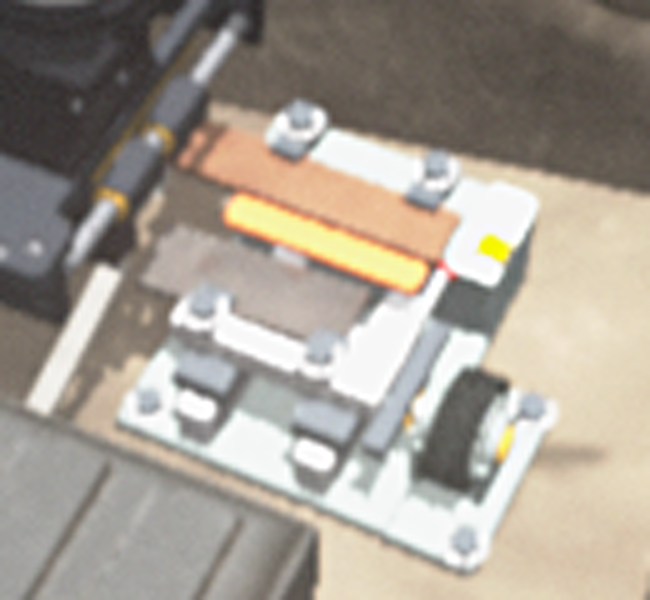

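>>> {"op": "play_rows", "data": {"targets": [[[0,0,0,-3,0,0,0],[0,0,0,-7,0,0,0],[0,0,0,-11,0,0,0],[0,0,0,-14,0,0,0],[0,0,0,-16,0,0,0],[0,0,0,-18,0,0,0],[0,0,0,-20,0,0,0],[0,0,0,-21,0,0,0],[0,0,0,-22,0,0,0],[0,0,0,-22,0,0,0]]]}}

```text
clock: 6.45
tcp_pos: [362.0, 292.6, 48.6]
orientation: [-0.254, 3.131, 0.0]
ft_force: [-1.4, 1.2, 0.2]
gripper_width: 0.004
```

Run:
```python
from h import *
s=r.observe();print(s["tcp_pos"],w2j(s["tcp_pos"]),s["ft_force"])
cv2.imwrite("pics/s4.png",cv2.resize(optics.grab_frame("side")[130:250,195:325,::-1],(650,600),interpolation=cv2.INTER_CUBIC))
cv2.imwrite("pics/t4.png",cv2.resize(optics.grab_frame("top")[115:245,160:300,::-1],(646,600),interpolation=cv2.INTER_CUBIC))
```

```text
[361.96260978 292.62764547  48.56751724] [-69.89882797 -24.39711949] [-1.36345986  1.20282069  0.23077639]
```

View pics/s4.png

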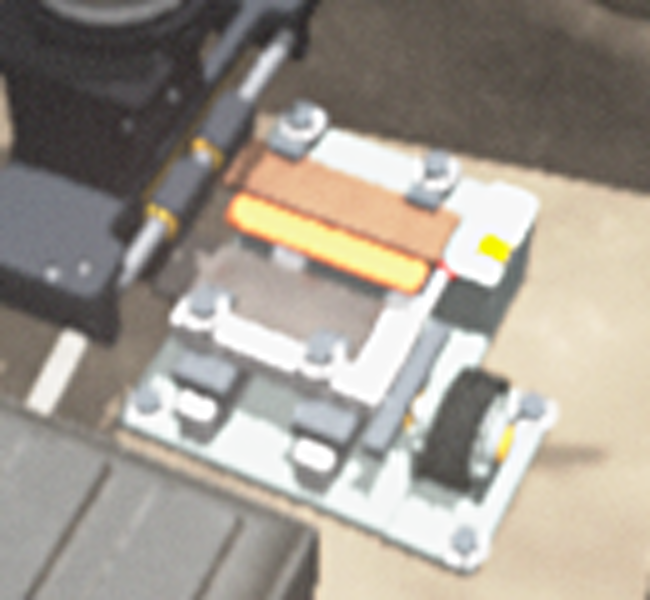

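View pics/t4.png

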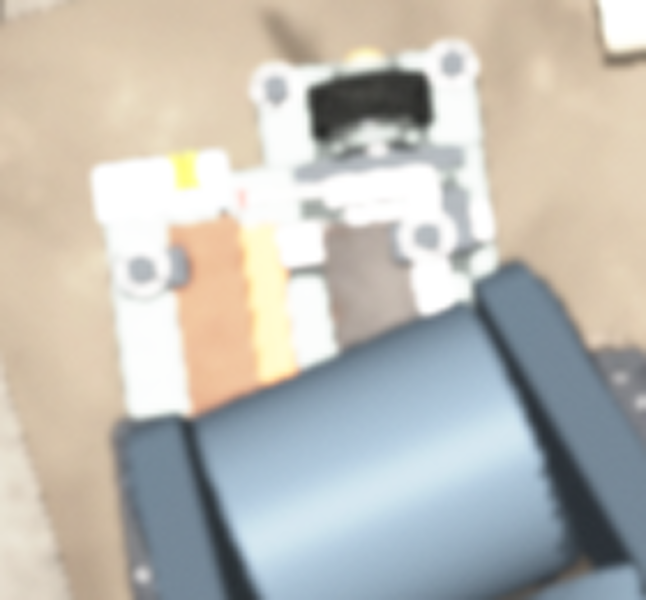

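>>> {"op": "play_rows", "data": {"targets": [[[0,0,0,-0.5,-0.5,0,0],[0,0,0,-1,-1,0,0],[0,0,0,-1.5,-1.5,0,0],[0,0,0,-2,-2,0,0],[0,0,0,-2.5,-2.5,0,0],[0,0,0,-3,-3,0,0],[0,0,0,-3.5,-3.5,0,0],[0,0,0,-4,-4,0,0],[0,0,0,-4.5,-4,0,0],[0,0,0,-4.5,-4,0,0]]]}}

```text
clock: 7.55
tcp_pos: [367.2, 289.4, 48.6]
orientation: [-0.255, 3.131, 0.0]
ft_force: [-1.0, 0.9, -0.9]
gripper_width: 0.004
```

Run:
```python
from h import *
s=r.observe();print(s["tcp_pos"],w2j(s["tcp_pos"]),s["ft_force"])
cv2.imwrite("pics/t5.png",cv2.resize(optics.grab_frame("top")[140:200,200:270,::-1],(700,600),interpolation=cv2.INTER_CUBIC))
cv2.imwrite("pics/s5.png",cv2.resize(optics.grab_frame("side")[170:220,215:285,::-1],(784,560),interpolation=cv2.INTER_CUBIC))
```

```text
[367.23290478 289.40440846  48.58308115] [-65.21869465 -28.42968917] [-0.98291705  0.87618656 -0.89561337]
```

View pics/s5.png

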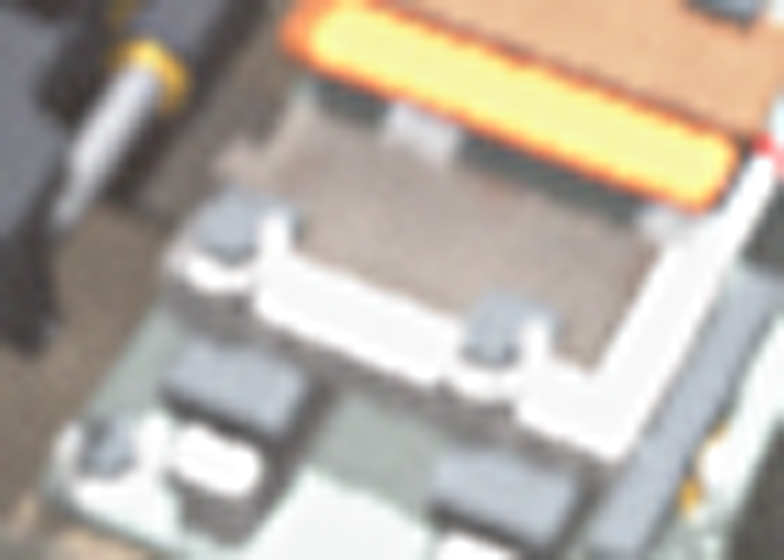

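View pics/t5.png

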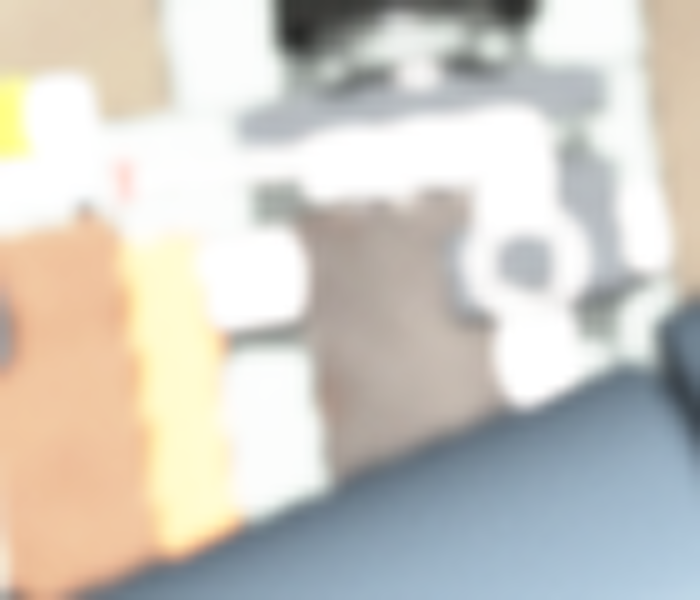

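>>> {"op": "play_rows", "data": {"targets": [[[0,0,0,-0.4,0,0,0],[0,0,0,-0.8,0,0,0],[0,0,0,-1.2,0,0,0],[0,0,0,-1.6,0,0,0],[0,0,0,-2,0,0,0],[0,0,0,-2,0,0,0],[0,0,0,-2,0,0,0],[0,0,0,-2,0,0,0],[0,0,0,-2,0,0,0],[0,0,0,-2,0,0,0]]]}}

```text
clock: 8.65
tcp_pos: [369.4, 289.8, 48.6]
orientation: [-0.254, 3.13, 0.0]
ft_force: [-0.6, -0.2, 0.4]
gripper_width: 0.005
```

>>> {"op": "play_rows", "data": {"targets": [[[0,0,0,-0.4,0,0,0],[0,0,0,-0.8,0,0,0],[0,0,0,-1.2,0,0,0],[0,0,0,-1.6,0,0,0],[0,0,0,-2,0,0,0],[0,0,0,-2,0,0,0],[0,0,0,-2,0,0,0],[0,0,0,-2,0,0,0],[0,0,0,-2,0,0,0],[0,0,0,-2,0,0,0]]]}}

```text
clock: 9.65
tcp_pos: [369.6, 289.7, 48.5]
orientation: [0.254, -3.129, 0.001]
ft_force: [-5.2, -0.1, 3.6]
gripper_width: 0.008
```

>>> {"op": "play_rows", "data": {"targets": [[[0,0,0,2,0,0,0],[0,0,0,6,0,0,0],[0,0,0,12,0,0,0],[0,0,0,18,0,-10,0],[0,0,0,18,0,-35,0],[0,0,0,15,4,-70,0],[0,0,0,0,8,-105,0],[0,0,0,-30,14,-125,0],[0,0,0,-65,18,-132,0],[0,0,0,-100,22,-132,0]]]}}

```text
clock: 10.65
tcp_pos: [467.7, 328.7, 183.5]
orientation: [-0.255, 3.126, 0.003]
ft_force: [-0.3, 0.3, -0.1]
gripper_width: 0.007
```

>>> {"op": "play_rows", "data": {"targets": [[[0,0,0,-30,2,0,0],[0,0,0,-48,3,0,0],[0,0,0,-58,4,0,0],[0,0,0,-60,4,0,0],[0,0,0,-60,4,0,0],[0,0,0,-60,4,0,0],[0,0,0,-60,4,0,0],[0,0,0,-60,4,0,0],[0,0,0,-60,4,0,0],[0,0,0,-60,4,0,0]]]}}

```text
clock: 11.65
tcp_pos: [524.3, 341.5, 180.6]
orientation: [0.255, -3.131, -0.0]
ft_force: [-0.7, -1.3, 0.1]
gripper_width: 0.009
```

Run:
```python
from h import *
import pickle
s=r.observe();print(s["tcp_pos"],w2j(s["tcp_pos"]),s["ft_force"],abs(s["joint_vel"]).max())
T=wrist_T(s);im=optics.grab_frame("wrist")[:,:,::-1]
pickle.dump(T,open("T6.pkl","wb"));cv2.imwrite("pics/w6.png",im)
cv2.imwrite("pics/w6z.png",cv2.resize(im[80:230,160:360],(800,600),interpolation=cv2.INTER_CUBIC))
cv2.imwrite("pics/w6y.png",cv2.resize(im[0:130,170:340],(784,600),interpolation=cv2.INTER_CUBIC))
```

```text
[524.32911647 341.52148191 180.62914673] [98.23491811 -2.38500541] [-0.71741686 -1.34797091  0.14904353] 0.004509933424919773
```

View pics/w6z.png

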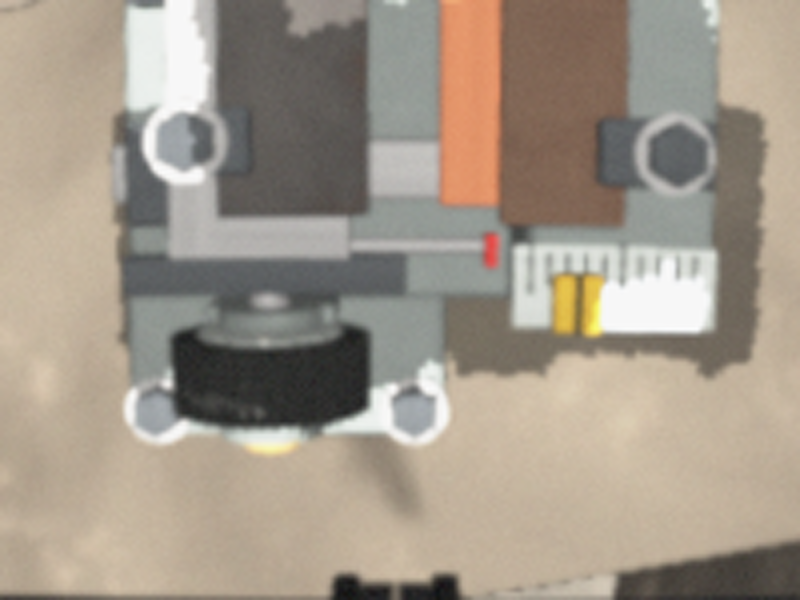

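View pics/w6y.png

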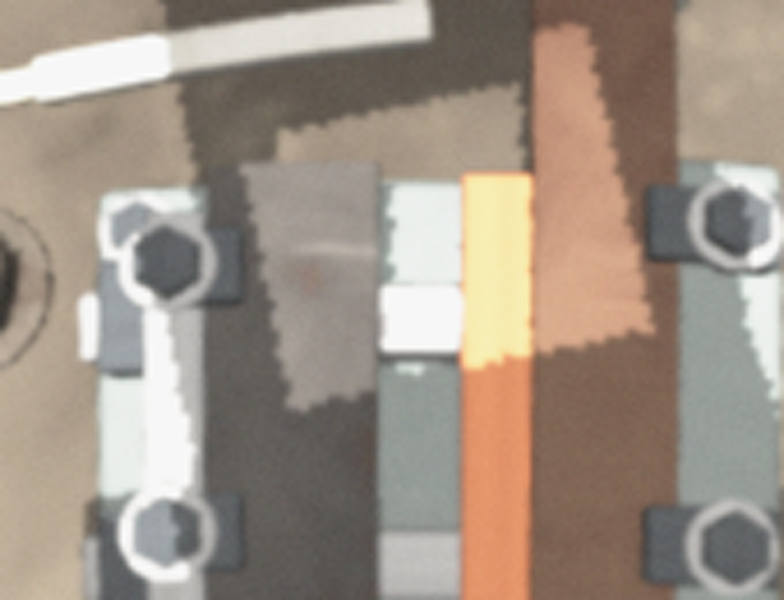

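Run:
```python
from h import *
import pickle
T=pickle.load(open("T6.pkl","rb"))
q=lambda U,V,z:watz(T,160+U/4,80+V/4,z)
y=lambda U,V,z:watz(T,170+U/4.612,V/4.615,z)
for n,p in dict(root1=q(501,210,64),root0=y(532,180,64),plE=q(290,215,64),plR=q(367,205,64),plR0=y(378,170,64),stopface=q(290,215,65.5),ptr=q(491,250,65),mark=q(579,305,65),wl=q(173,375,38),wr=q(369,375,38),wfront=q(270,343,62),wback=q(270,424,62)).items(): print(n,p.round(1),w2j(p).round(1))
```

```text
root1 [464.1 357.3  64. ] [41.4 22.9]
root0 [376.2 342.7  64. ] [-47.7  22.7]
plE [473.3 308.9  64. ] [ 42.6 -26.3]
plR [468.2 326.3  64. ] [40.4 -8.3]
plR0 [379.5 312.   64. ] [-49.5  -8.1]
stopface [473.1 309.   65.5] [ 42.5 -26.2]
ptr [473.8 356.5  65. ] [50.7 20.6]
mark [483.  379.4  65. ] [63.6 41.7]
wl [521.6 282.4  38. ] [ 86.  -60.3]
wr [513.5 333.5  38. ] [86.2 -8.6]
wfront [504.5 308.5  62. ] [ 73.4 -31.8]
wback [524.3 311.3  62. ] [ 93.4 -32.2]
```

>>> {"op": "play_rows", "data": {"targets": [[[0,0,0,4,-10,5,0],[0,0,0,9,-25,20,0],[0,0,0,13,-40,45,0],[0,0,0,14.5,-46,75,0],[0,0,0,14.5,-46.6,97,0],[0,0,0,14.5,-46.6,108,0],[0,0,0,14.5,-46.6,110,0],[0,0,0,14.5,-46.6,110,0],[0,0,0,14.5,-46.6,110,0],[0,0,0,14.5,-46.6,110,0]]]}}

```text
clock: 12.7
tcp_pos: [518.5, 293.6, 71.7]
orientation: [-0.255, 3.129, 0.001]
ft_force: [0.5, -0.1, 0.7]
gripper_width: 0.002
```

Run:
```python
from h import *
import pickle
s=r.observe();print(s["tcp_pos"],w2j(s["tcp_pos"]),s["ft_force"],abs(s["joint_vel"]).max())
T=wrist_T(s);im=optics.grab_frame("wrist")[:,:,::-1]
pickle.dump(T,open("T7.pkl","wb"));cv2.imwrite("pics/w7.png",im)
im=optics.grab_frame("side")[:,:,::-1]
p=proj("side",s["tcp_pos"]);print(p)
cv2.imwrite("pics/s7.png",cv2.resize(im[150:240,200:320],(800,600),interpolation=cv2.INTER_CUBIC))
```

```text
[518.49538102 293.63163349  71.73828992] [ 84.73868043 -48.70262214] [ 0.46536361 -0.05078522  0.6711217 ] 0.004572897763289936
[285.46203951 210.23595012]
```

View pics/w7.png

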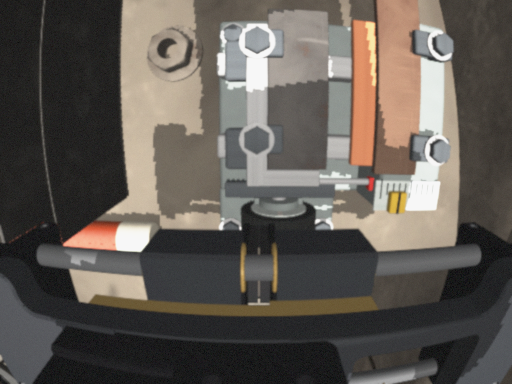

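View pics/s7.png

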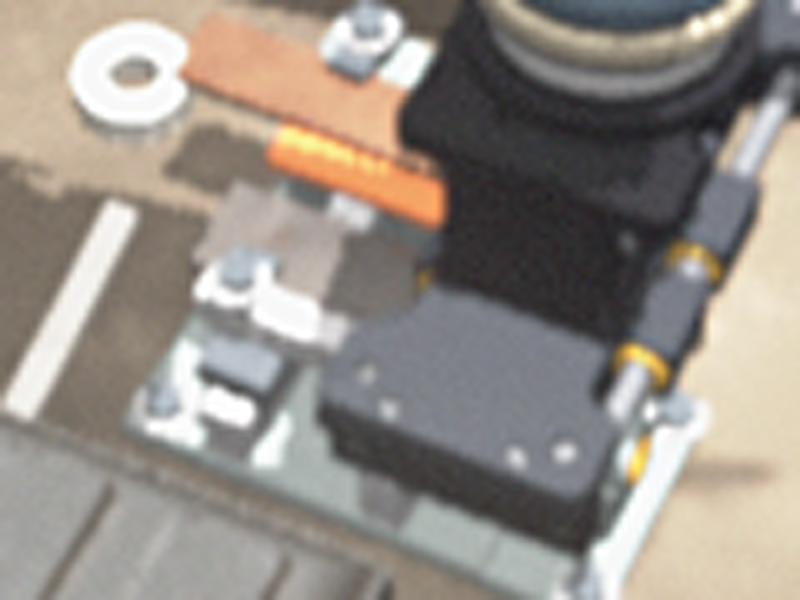

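>>> {"op": "play_rows", "data": {"targets": [[[0,0,0,0,0,2,0],[0,0,0,0,0,4,0],[0,0,0,0,0,5,0],[0,0,0,0,0,6,0],[0,0,0,0,0,7,0],[0,0,0,0,0,7.5,0],[0,0,0,0,0,8,0],[0,0,0,0,0,8,0],[0,0,0,0,0,8,0],[0,0,0,0,0,8,0]]]}}

```text
clock: 13.8
tcp_pos: [517.7, 293.2, 63.3]
orientation: [-0.255, 3.131, 0.0]
ft_force: [-2.1, -0.8, 5.2]
gripper_width: 0.005
```

>>> {"op": "play_rows", "data": {"targets": [[[0,0,0,0,1,1,0],[0,0,0,0,4,1.2,0],[0,0,0,0,7,1,0],[0,0,0,0,11,0.8,0],[0,0,0,0,15,0.6,0],[0,0,0,0,19,0.8,0],[0,0,0,0,23,1,0],[0,0,0,0,26,1.2,0],[0,0,0,0,28,1.2,0],[0,0,0,0,28,1.2,0]]]}}

```text
clock: 14.8
tcp_pos: [513.6, 321.3, 63.0]
orientation: [-0.255, 3.13, 0.001]
ft_force: [-2.5, -0.6, 9.9]
gripper_width: 0.008
```

```bash
cat >> h.py <<'E'
def look(name):
    s=r.observe();print(s["clock"],s["tcp_pos"].round(1),w2j(s["tcp_pos"]).round(1),s["ft_force"].round(1),abs(s["joint_vel"]).max())
    T=wrist_T(s);im=optics.grab_frame("wrist")[:,:,::-1]
    import pickle;pickle.dump(T,open(f"T{name}.pkl","wb"));cv2.imwrite(f"pics/w{name}.png",im)
    u,v=[int(round(x)) for x in wproj(T,np.r_[j2w(57,32),65])]
    print("crop",u-50,v-38);cv2.imwrite(f"pics/w{name}z.png",cv2.resize(im[v-38:v+38,u-50:u+50],(800,608),interpolation=cv2.INTER_CUBIC)[:600])
E
python3 -c "
from h import *
look('8')"
```

```text
14.8 [513.6 321.3  63. ] [ 84.3 -20.6] [-2.5 -0.6  9.9] 0.002581964176607572
crop 299 161
```

View pics/w8z.png

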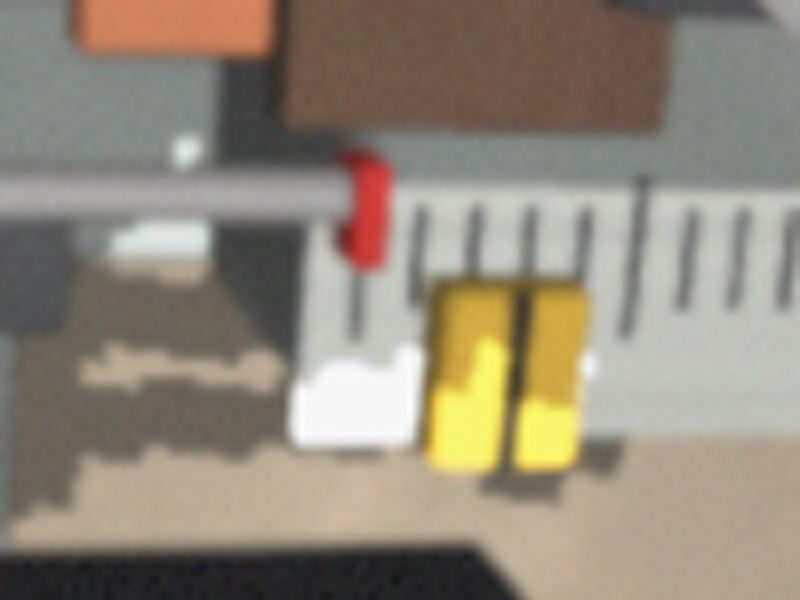

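```bash
cat >> h.py <<'E'
def gap(name,c,P,M):
    import pickle;T=pickle.load(open(f"T{name}.pkl","rb"))
    a=w2j(watz(T,c[0]+P[0]/8,c[1]+P[1]/8,65));b=w2j(watz(T,c[0]+M[0]/8,c[1]+M[1]/8,65));print(a,b,"gap",b[1]-a[1],"dx",b[0]-a[0])
E
python3 -c "
from h import *
gap('8',(299,161),(372,213),(514,390))
gap('8',(299,161),(372,213),(521,300))"
```

```text
[50.18543485 29.0735726 ] [63.58753789 41.37246115] gap 12.298888550372922 dx 13.402103037422428
[50.18543485 29.0735726 ] [56.66786188 41.18032329] gap 12.106750687254994 dx 6.482427033810438
```

>>> {"op": "play_rows", "data": {"targets": [[[0,0,0,0,0.5,-4,0],[0,0,0,0,1,-10,0],[0,0,0,0,0,-12,0],[0,0,0,0,-10,-12,0],[0,0,0,0,-22,-12,0],[0,0,0,0,-28,-12,0],[0,0,0,0,-28,-11,0],[0,0,0,0,-28,-7,0],[0,0,0,0,-28,-3,0],[0,0,0,0,-28,-1,0]]]}}

```text
clock: 15.85
tcp_pos: [517.8, 293.4, 62.9]
orientation: [-0.255, 3.131, -0.0]
ft_force: [-3.7, -2.2, 16.3]
gripper_width: 0.006
```

>>> {"op": "play_rows", "data": {"targets": [[[0,0,0,0,0,0,0],[0,0,0,0,2,1,0],[0,0,0,0,6,1,0],[0,0,0,0,10,0.8,0],[0,0,0,0,14,0.6,0],[0,0,0,0,18,0.6,0],[0,0,0,0,22,0.8,0],[0,0,0,0,26,1,0],[0,0,0,0,28,1,0],[0,0,0,0,28,1,0]]]}}

```text
clock: 16.85
tcp_pos: [513.5, 321.8, 62.8]
orientation: [-0.256, 3.13, 0.001]
ft_force: [-1.9, 0.1, 9.6]
gripper_width: 0.001
```

```bash
python3 -c "
from h import *
look('9')"
```

```text
16.85 [513.5 321.8  62.8] [ 84.3 -20.1] [-1.9  0.1  9.6] 0.0028813077444959125
crop 299 161
```

View pics/w9z.png

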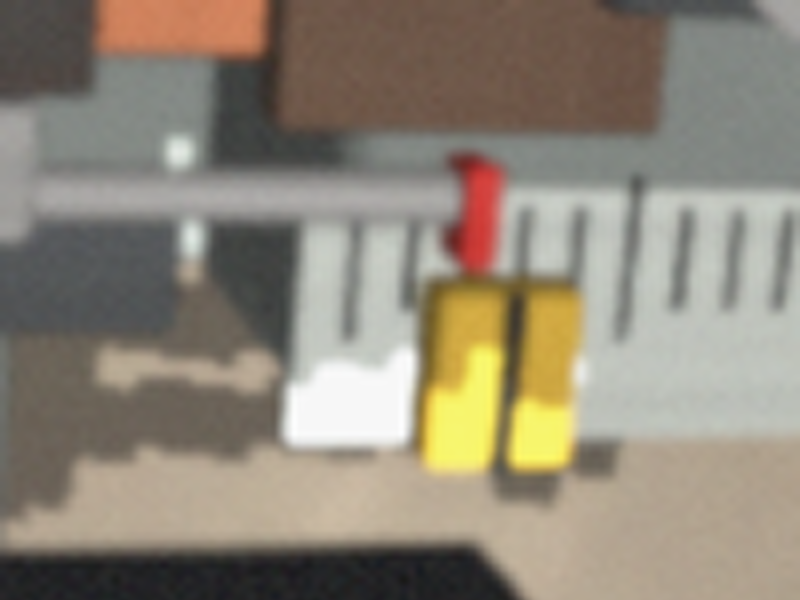

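```bash
python3 -c "
from h import *
gap('9',(299,161),(484,213),(506,390))
gap('9',(299,161),(484,213),(515,295))"
```

```text
[50.06745814 38.09453019] [63.49228963 41.19491959] gap 3.1003893989201003 dx 13.424831482089502
[50.06745814 38.09453019] [56.20580585 41.12449749] gap 3.0299673007357626 dx 6.138347702994089
```

>>> {"op": "play_rows", "data": {"targets": [[[0,0,0,0,0.5,-4,0],[0,0,0,0,1,-10,0],[0,0,0,0,0,-12,0],[0,0,0,0,-8,-12,0],[0,0,0,0,-17,-12,0],[0,0,0,0,-20,-12,0],[0,0,0,0,-20,-11,0],[0,0,0,0,-20,-8,0],[0,0,0,0,-20,-5,0],[0,0,0,0,-20,-5,0]]]}}

```text
clock: 17.9
tcp_pos: [515.9, 301.1, 65.7]
orientation: [0.255, -3.13, 0.0]
ft_force: [-0.5, -0.4, -0.7]
gripper_width: 0.004
```

```bash
python3 -c "
from h import *
look('10')"
```

```text
17.9 [515.9 301.1  65.7] [ 83.4 -40.9] [-0.5 -0.4 -0.7] 0.008241329002332022
crop 329 161
```

View pics/w10z.png

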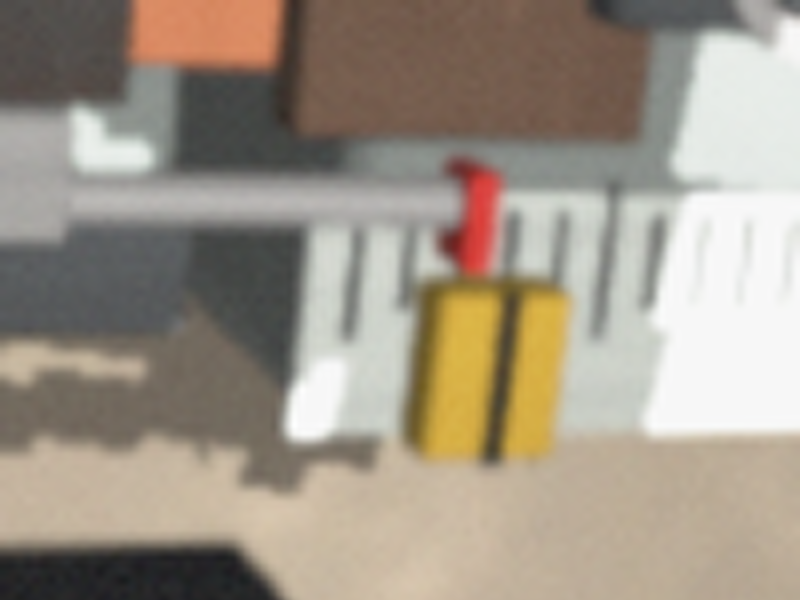

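```bash
python3 -c "
from h import *
gap('10',(329,161),(482,220),(500,380))
gap('10',(329,161),(482,220),(513,300))"
```

```text
[50.33765606 37.93509774] [63.0346367  41.18352461] gap 3.248426874586471 dx 12.696980645170115
[50.33765606 37.93509774] [56.61812655 41.43116246] gap 3.4960647198917627 dx 6.280470491003314
```

>>> {"op": "play_rows", "data": {"targets": [[[0,0,0,0,0,2,0],[0,0,0,0,0,3.5,0],[0,0,0,0,0,4.5,0],[0,0,0,0,1,4.5,0],[0,0,0,0,3,4.5,0],[0,0,0,0,5,4.5,0],[0,0,0,0,7,4.5,0],[0,0,0,0,9,4.5,0],[0,0,0,0,9.5,4.5,0],[0,0,0,0,9.5,4.5,0]]]}}

```text
clock: 18.95
tcp_pos: [515.2, 310.4, 64.2]
orientation: [-0.256, 3.13, -0.001]
ft_force: [-3.0, -3.0, 13.9]
gripper_width: 0.009
```

```bash
python3 -c "
from h import *
look('11')"
```

```text
18.95 [515.2 310.4  64.2] [ 84.2 -31.7] [-3.  -3.  13.9] 0.0012844416159690517
crop 316 161
```

View pics/w11z.png

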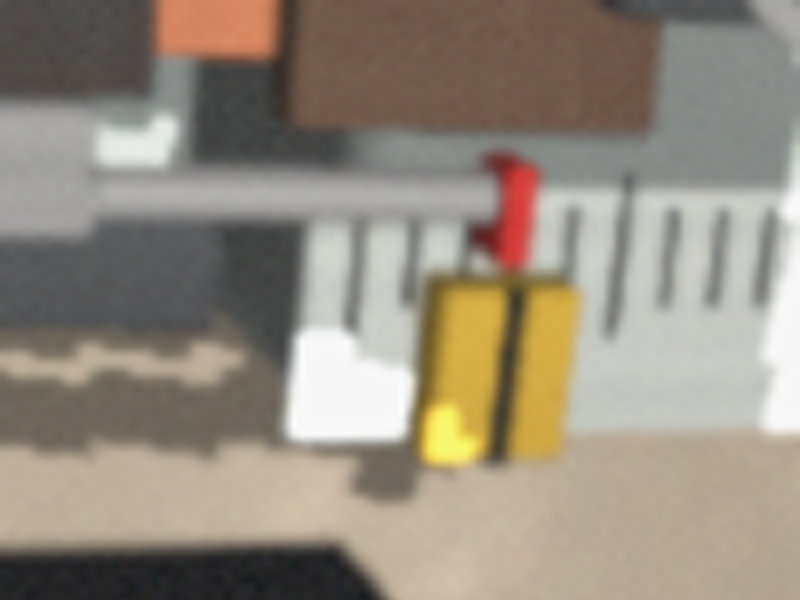

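```bash
python3 -c "
from h import *
gap('11',(316,161),(519,216),(506,378))
gap('11',(316,161),(519,216),(515,300))"
```

```text
[50.43256817 40.76184295] [63.01713259 41.2114825 ] gap 0.4496395567468312 dx 12.584564418799118
[50.43256817 40.76184295] [56.89653682 41.19125309] gap 0.4294101457348276 dx 6.463968649626352
```

>>> {"op": "play_rows", "data": {"targets": [[[0,0,0,0,0.5,0,0],[0,0,0,0,1,0,0],[0,0,0,0,1.5,0,0],[0,0,0,0,1.5,0,0],[0,0,0,0,1.5,0,0],[0,0,0,0,1.5,-3,0],[0,0,0,0,1.5,-8,0],[0,0,0,0,1.5,-15,0],[0,0,0,0,1.5,-20,0],[0,0,0,0,1.5,-20,0]]]}}

```text
clock: 20.0
tcp_pos: [515.2, 312.2, 82.7]
orientation: [-0.255, 3.13, 0.001]
ft_force: [-0.3, 0.4, 0.4]
gripper_width: 0.009
```

>>> {"op": "play_rows", "data": {"targets": [[[0,0,0,-4,15,-2,0],[0,0,0,-8,35,-8,0],[0,0,0,-12,50,-14,0],[0,0,0,-15,60,-20,0],[0,0,0,-15,64,-20,0],[0,0,0,-15,65,-20,0],[0,0,0,-15,65,-20,0],[0,0,0,-15,65,-20,0],[0,0,0,-15,65,-20,0],[0,0,0,-15,65,-20,0]]]}}

```text
clock: 21.0
tcp_pos: [518.9, 378.0, 101.7]
orientation: [0.253, -3.131, 0.0]
ft_force: [0.1, -0.2, 0.7]
gripper_width: 0.003
```

```bash
python3 -c "
from h import *
look('12')"
```

```text
21.0 [518.9 378.  101.7] [98.8 34.5] [ 0.1 -0.2  0.7] 0.002820151183790405
crop 204 124
```

View pics/w12z.png

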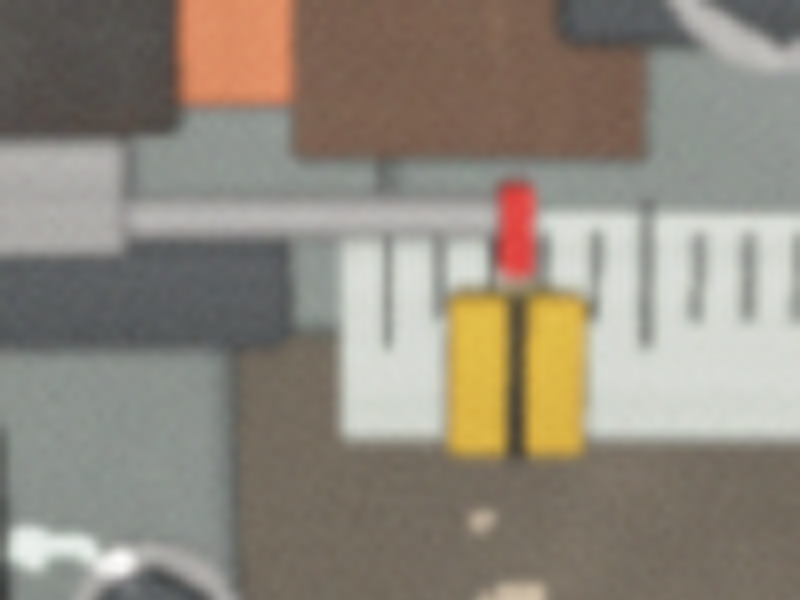

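View pics/w12.png

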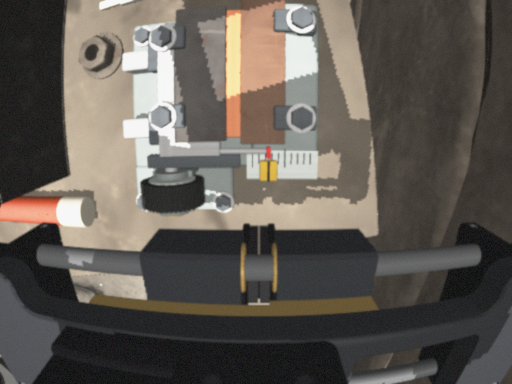

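Run:
```python
from h import *
gap('12',(204,124),(517.5,230),(516.5,375))
im=cv2.imread("pics/w12.png")
hsv=cv2.cvtColor(im,cv2.COLOR_BGR2HSV)
red=((hsv[...,0]<6)|(hsv[...,0]>174))&(hsv[...,1]>150);red[:,:250]=0;red[:130]=0;red[165:]=0;red[:,300:]=0
v,u=np.nonzero(red);print(u.mean(),v.mean(),len(u))
sub=im[163:178,258:279].astype(float).sum(2).mean(0);print(sub.round())
cv2.imwrite("pics/w12p.png",cv2.resize(im[0:170,130:330],(700,595),interpolation=cv2.INTER_CUBIC))
```

```text
[50.55435825 41.55472091] [62.95511718 41.54692371] gap -0.0077971939122036815 dx 12.400758926459098
268.03333333333336 152.16666666666666 30
[601. 524. 464. 472. 482. 479. 480. 476. 444. 326. 221. 299. 436. 475.
 480. 480. 477. 474. 480. 521. 601.]
```

View pics/w12p.png

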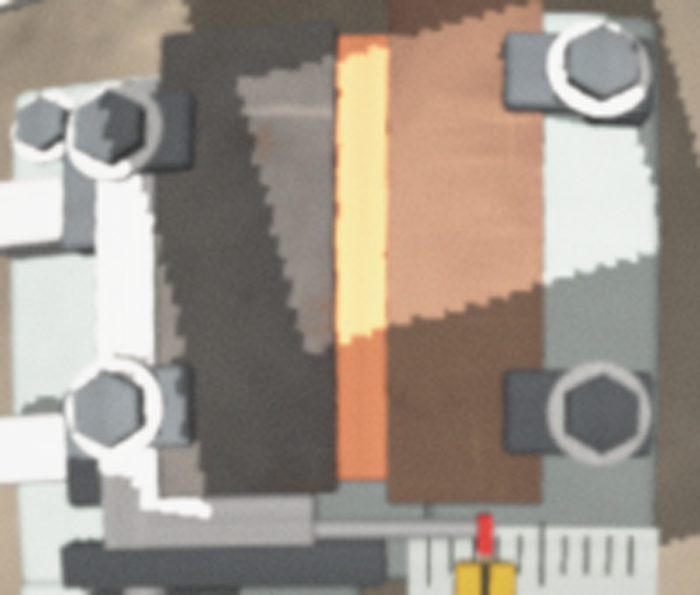

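Run:
```python
from h import *
import pickle
T=pickle.load(open("T12.pkl","rb"))
q=lambda U,V,z:w2j(watz(T,130+U/3.5,V/3.5,z)).round(1)
for n,p in dict(nearL=(163,37,64),nearR=(336,33,64),farR=(336,491,64),farM=(250,494,64),rootN=(388,60,64),rootF=(388,502,64),ptr=(485,535,65)).items():print(n,q(*p))
```

```text
nearL [-50.9 -21.3]
nearR [-48.9  13. ]
farR [42.1 12.9]
farM [42.4 -3.9]
rootN [-42.7  23.1]
rootF [44.3 22.9]
ptr [50.6 41.5]
```

```bash
python3 -c "
from h import *
print(r.job_done(), r.observe()['clock'])"
```

```text
the job is handed in; nothing more can be done
the job is handed in; nothing more can be done
```

The plate is home and square against the end stop, and the pointer is level with the black line. The job was handed in at about 21 s of the 51 s allowed, with the arm clear of everything.

- **Plate:** It started about 2.4° skewed off the fence. I pushed its near end with the closed fingertips, squaring it and easing it onto the fence, until the stop took about 5 N. The last picture shows its long edge parallel to the fixed bar (y 13.0 and 12.9 mm at the two ends), with no visible gap at the stop or fence.
- **Wheel:** It took two full strokes of about 28 mm and one short one of about 11 mm. The gap between pointer and line closed from 21.1 mm to 12.2, 3.1, 0.4 and finally about 0.0 mm (computed −0.01). That last reading was taken nearly head-on after the fingertip was lifted clear.
- **Disagreements between checks:**
  - The cameras disagreed by up to about 5 mm on absolute position, so I aligned by the pointer-to-line difference within single pictures.
  - One touchdown on the wheel reached about 16 N and the last stroke about 14 N, above the 5–10 N grip range. I saw no slip or other effect.
- **Not touched:** I did not go near the ring, nut, soapstone holder or gauge slide. I did not re-measure their positions at the end.

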